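# Lift the pawl and turn the dish carousel back to its index

### The job

The dish carousel on the desk has been indexed too far. Lift its holding pawl by the ball knob until it stands upright and stays there, then turn the carousel backwards (anticlockwise seen from above) by its bar grip, all the way to its stop, so that the dish is back at the index fin; let go of it there, with the pawl still standing up.

Things in the scene. Friction and masses are not known exactly. Their poses are not given: they have to be found in the camera images.
- pawl (a joint): Holding pawl: steel arm with a level hinge 38 mm above the desk at the edge of the carousel's grey base plate; blocks the wheel from turning backwards while down. Value = lift in rad: 0 to 0.13 nose in or on the teeth, clear above 0.2, 1.57 upright, limit 1.75. It weighs 80 g: let go below 0.9 it may fall back, above 1.2 it stays where left.
- pawl_knob (a point): Centre of the pawl's black ball knob (18 mm across), 60 mm above the desk when down. Frame turns with the pawl: x along the arm from hinge to knob, y along the hinge, z up when down. The hinge axis is at (-88, 0, -20) mm in it: the knob swings on a 90 mm arc, up and over towards the hinge, to 128 mm above the desk. Free space beside it along y; wheel rim and dish below reach 40 mm above the desk.
- carousel (a joint): Level steel ratchet wheel, 188 mm across, with four round seats, one holding a 60 mm petri dish. Value = turn in rad, growing clockwise from above (forwards); 0 = home stop, the dish next to the small upright steel index fin on the base plate's front edge. Starts at 0.7 to 1.3. With the pawl up it turns lightly (0.03 N m) and stays where left.
- wheel_grip (a point): Middle of the carousel's black bar grip, on the wheel's upright axis, 66 mm above the desk. Bar 56 mm long, 14 mm wide, 36 mm high; its top is 18 mm above this point. Frame turns with the wheel: x along the bar (dish on the -x side), y across it, z up. The dish beneath reaches 40 mm above the desk; the upright pawl stands 105 to 120 mm from the axis.

How it is judged:
On the way:
1. the pawl is lifted well clear and stays up while the carousel has not been turned back yet (value of joint pawl above 1 rad and value of joint carousel above 0.4 rad), for 0.2 s.
At the end, for the whole second after the job is handed in: The carousel is turned back to within 0.2 rad of its home stop and at rest, and the pawl still stands lifted by more than 1.0 rad (value of joint carousel below 0.2 rad and value of joint pawl above 1 rad and velocity of joint carousel between -0.05 and 0.05 rad/s); the robot touches nothing.
It fails at once if the carousel is forced back while the pawl is down (value of joint pawl below 0.2 rad and value of joint carousel below 0.4 rad).
It also fails if it takes over 50 s, if anything falls off the work surface, if the arm or the gripper's body presses on something with over 40 N, if the wrist force passes 120 N, or if a joint passes its speed limit or range.

### The arm

A 6-joint arm with a two-finger parallel gripper is mounted at the origin on a cart in front of the work surface, level with it; the furniture and walls round the work are solid. World frame = base frame: x ahead of the robot, y to its left, z up, the work surface at z = 0. Lengths are in m, angles in rad, forces in N, time in s.
With the tool pointing down it reaches from about 0.35 to 0.8 m from the base axis. Payload 7.3 kg.
Tool frame: the origin (TCP) lies between the finger pads; the fingertips stand 25 mm ahead of it and the grasp point (between the pads) lies 6 mm ahead of it (r.tip_extent is the distance from the TCP to the fingertips, in m); z points along the fingers, y is the line along which they close (so a half turn about z gives the same grasp; the last joint's range is limited). The gripper opens to 85 mm and grips with 20 to 120 N. Pads are 22 mm wide; open, the fingers measure 114 mm over their backs; the gripper's body (76 mm by 85 mm) begins 54 mm behind the grasp point. The pads swing forward as they close: fully open they stand 13 mm farther back than shut.
Start: joints at [0.969, 0.342, 1.524, -0, 1.275, -0.146], TCP at [0.231, 0.471, 0.256] pointing down, gripper open.
Joint ranges: [-2.53, 2.53], [-0.77, 2.02], [0.04, 2.7], [-1, 4.14], [0.28, 2.66], [-3.11, 3.11]. Speed limits (rad/s): [2.57, 2.57, 3.14, 3.14, 3.14, 3.14].

### API

Orientations are given as a unit quaternion [x, y, z, w].
In Python, from workcell import r, command_gripper, optics gives the robot as it stands. The module is installed in compiled form; this text tells all that it offers. Calls block until the motion is done:
- r.reach(position, orientation): joint-space move of the TCP to a pose.
- r.move_straight(position, orientation=None, speed=0.15, max_force=None): straight line of the TCP; orientation=None keeps the orientation; speed is the mean speed in m/s. With max_force (N) it stops when the force on the tool has changed by that much, and returns True; else False.
- r.movej(angles): joint-space move.
- command_gripper(opening, force=None): finger opening in m; force is the grip in N (None keeps the last); returns when the fingers have stopped.
- r.hold(seconds).
- r.solve_ik(position, orientation): joint angles nearest the present ones, or None.
- r.read_state(): the state.
- optics.get_image(name): name is "scene" or "side" or "wrist"; returns (picture, depth): 384x512x3 uint8, red, green, blue; 384x512 float32, m along the optical axis (not along the pixel's ray), 0 where there is no reading.
- optics.camera_model(name): a dict with "K" (3x3 intrinsics, pixels), "R" (3x3) and "t" (3): a world point X has camera coordinates R X + t; the wrist camera has in their place "tool_from_camera" (4x4, takes a point from camera to tool coordinates, whose origin is the TCP and whose axes are the flange's). Camera axes: x right, y down, z forward; pixel columns grow to the right and rows downward; lengths in m; the calibration is good to about 2 mm. A picture is of the moment at which its call begins: read the wrist's pose just before it. camera_model takes no time and is no camera call.
A pose or a line that the arm cannot do raises r.PlanningError and nothing moves.
- r.finish_job(): hands the job in; it is judged then, once.
The state is a dict: "time_s": time; "joint_positions": joint angles; "dq": joint speeds; "tau": joint torques, N m; "eef_pos": TCP position; "eef_rot": TCP orientation; "contact_force": force on the tool from outside, world axes, zero at the start; "torque": the same for the moment, N m; "grip_width": finger opening in m; "grip_force": force on a finger pad.
Only numpy, scipy, OpenCV 4.12 (cv2) and the standard library are available. Lean on these libraries where they do the work, as an engineer would, in place of code of your own. Each camera call takes 0.05 s, during which the arm holds its last target. There are 200 camera calls.

## Working session

There is one attempt and no reset: what is moved stays moved. The work goes in short steps, each a Python script; the robot and the scene stay as the last script left them, time stands still between calls to the robot, and variables do not carry over. Pictures are saved under pics/ and viewed, at most 10 in all, crops included, and the job is handed in when it is done.

```bash
mkdir -p pics; python3 - <<'E'
from workcell import r, command_gripper, optics
import cv2, numpy as np
ims=[]
for n in ("scene","side"):
    p,d=optics.get_image(n); np.savez(f"pics/{n}0.npz",p=p,d=d); 
    cv2.imwrite(f"pics/{n}0.png",p[:,:,::-1])
    m=optics.camera_model(n); print(n,m["K"].tolist(),(-m["R"].T@m["t"]).round(3),m["R"][2].round(2))
s=r.read_state(); print(s["time_s"],s["eef_pos"],s["eef_rot"],s["grip_width"])
print(optics.camera_model("wrist")["tool_from_camera"])
E
```

```text
scene [[426.4053793730341, 0.0, 255.3773465150568], [0.0, 426.4053793730341, 196.0416218524513], [0.0, 0.0, 1.0]] [ 0.053 -0.365  0.648] [ 0.6   0.44 -0.67]
side [[410.0517002384679, 0.0, 252.725734581409], [0.0, 410.0517002384679, 189.42373611453192], [0.0, 0.0, 1.0]] [ 0.336 -0.722  0.453] [ 0.26  0.86 -0.44]
0.1 [0.23090953 0.47115725 0.25569322] [ 2.25936341e-01  9.74141838e-01 -6.25609847e-04 -2.42116826e-04] 0.08544628094167973
[[ 4.56932257e-05 -9.61009557e-01 -2.76515151e-01  6.99116965e-02]
 [ 9.99999873e-01 -9.49344605e-05  4.95184960e-04  2.31855937e-05]
 [-5.02128296e-04 -2.76515138e-01  9.61009431e-01 -1.18134248e-01]
 [ 0.00000000e+00  0.00000000e+00  0.00000000e+00  1.00000000e+00]]
```

View pics/scene0.png

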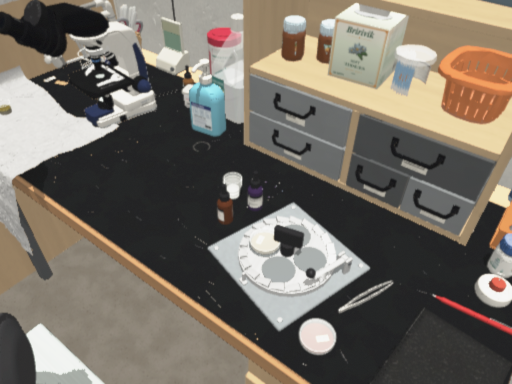

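View pics/side0.png

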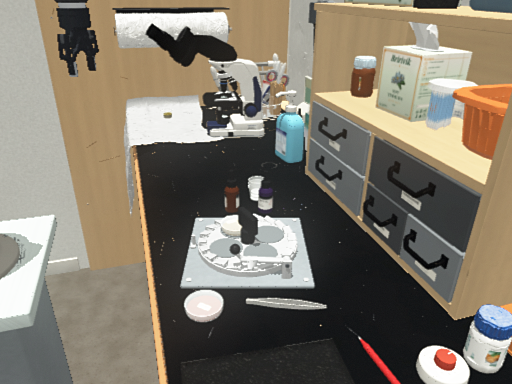

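The scene view shows the carousel plate around (288,262), with the bar grip at (290,237), the knob at (310,273) and the pawl hinge near (348,262). In the side view the grip is at (249,225), the knob at (235,248) and the hinge near (287,268). I'll measure these next.

```bash
cat > h.py <<'E'
import cv2, numpy as np
from workcell import r, command_gripper, optics
def ray(n,uv):
    m=optics.camera_model(n); R,t=m["R"],m["t"]
    return -R.T@t, R.T@np.linalg.inv(m["K"])@np.array([*uv,1.])
def plane(n,uv,z):
    o,d=ray(n,uv); return o+d*(z-o[2])/d[2]
def cloud(n,d):
    m=optics.camera_model(n); v,u=np.mgrid[:384,:512]
    c=np.stack([u,v,np.ones_like(u)],-1)@np.linalg.inv(m["K"]).T*d[...,None]
    return (c-m["t"])@m["R"]
def tri(a,b):
    A=[];B=[]
    for n,uv in (a,b):
        o,d=ray(n,uv); d/=np.linalg.norm(d); P=np.eye(3)-np.outer(d,d); A.append(P);B.append(P@o)
    return np.linalg.lstsq(np.vstack(A),np.hstack(B),rcond=None)[0]
E
python3 - <<'E'
from h import *
c=[]
for n,(u,v) in (("scene",(200,195)),("side",(175,200))):
    z=np.load(f"pics/{n}0.npz"); p,d=z["p"],z["d"]
    X=cloud(n,d); dark=(p.max(2)<60)
    for nm,lo,hi in (("darkhigh",.045,.09),):
        m=(dark&(X[...,2]>lo)&(X[...,2]<hi)&(d>0)).astype(np.uint8)
        k,l,st,ce=cv2.connectedComponentsWithStats(m)
        for i in range(1,k):
            if st[i,4]>25 and u<ce[i][0]<u+180 and v<ce[i][1]<v+140:
                q=X[l==i]; print(n,nm,st[i],ce[i].round(1),q.mean(0).round(3),q.min(0).round(3),q.max(0).round(3))
    c.append(cv2.resize(p[v:v+135,u:u+180,::-1],(800,600),interpolation=cv2.INTER_CUBIC)[:, :])
cv2.imwrite("pics/c1.png",c[0]); cv2.imwrite("pics/c2.png",c[1])
E
```

```text
scene darkhigh [219 188  10  14  96] [223.6 195.5] [0.525 0.066 0.073] [0.519 0.058 0.061] [0.534 0.077 0.09 ]
scene darkhigh [275 226  28  24 462] [288.2 237.6] [ 0.514 -0.099  0.068] [ 0.505 -0.124  0.045] [ 0.528 -0.072  0.084]
scene darkhigh [307 269   7   8  35] [309.7 273.3] [ 0.471 -0.172  0.066] [ 0.466 -0.179  0.061] [ 0.478 -0.166  0.07 ]
side darkhigh [238 207  19  29 373] [247.1 221.1] [ 0.515 -0.104  0.071] [ 0.505 -0.125  0.045] [ 0.527 -0.072  0.086]
side darkhigh [231 246   9   8  26] [234.8 250.4] [ 0.473 -0.177  0.063] [ 0.467 -0.181  0.058] [ 0.481 -0.172  0.068]
```

View pics/c1.png

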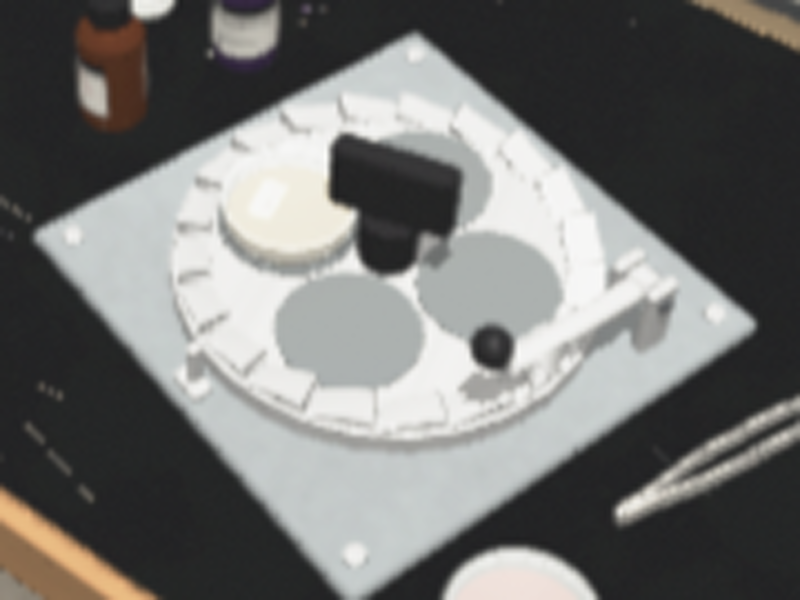

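View pics/c2.png

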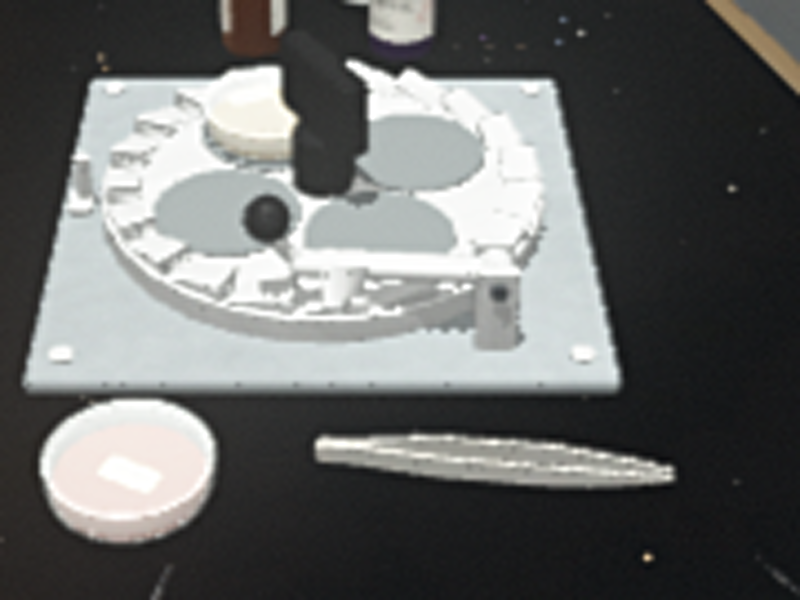

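The close-ups show the grip bar, with the dish on its left/far side. The knob is at crop1 (492,347), which is (310.7,273.1) in the scene view, and at crop2 (267,218), which is (235.1,249.0) in the side view. The hinge lugs are at crop1 (632,262) and (663,288), and the fin is at crop1 (195,375).

```bash
python3 - <<'E'
from h import *
f1=lambda a,b:(200+a/800*180,195+b/600*135)
f2=lambda a,b:(175+a/800*180,200+b/600*135)
print("tip",r.tip_extent)
print("knob tri",tri(("scene",f1(492,347)),("side",f2(267,218))).round(4), plane("scene",f1(492,347),.06).round(4),plane("side",f2(267,218),.06).round(4))
print("lugs",plane("scene",f1(632,262),.044).round(4),plane("scene",f1(663,288),.044).round(4),plane("side",f2(497,255),.044).round(4), "pin",plane("side",f2(499,292),.038).round(4))
print("fin",plane("scene",f1(195,375),.01).round(4))
for n in ("scene","side"):
    z=np.load(f"pics/{n}0.npz"); p,d=z["p"],z["d"]; X=cloud(n,d)
    box=(abs(X[...,0]-.515)<.06)&(abs(X[...,1]+.1)<.06)&(d>0)
    q=X[box&(p.max(2)<70)&(X[...,2]>.079)][:,:2]
    (cx,cy),(w,h),a=cv2.minAreaRect((q*1000).astype(np.float32)); print(n,"bartop",len(q),cx,cy,w,h,a)
    # plate corners (grey, z~small), wheel rim
    hsv=cv2.cvtColor(p,cv2.COLOR_RGB2HSV)
    m=(abs(X[...,0]-.515)<.09)&(abs(X[...,1]+.1)<.09)&(X[...,2]>.03)&(X[...,2]<.047)&(hsv[...,1]>25)&(hsv[...,2]>150)
    print("dish",m.sum(),np.median(X[m],0).round(3))
    w=(np.hypot(X[...,0]-.515,X[...,1]+.1)<.1)&(X[...,2]>.02)&(X[...,2]<.036)&(hsv[...,2]>200)
    c,rad=cv2.minEnclosingCircle((X[w][:,:2]*1000).astype(np.float32)); print("wheel",w.sum(),c,rad)
E
```

```text
tip 0.025
knob tri [ 0.4749 -0.1723  0.0625] [ 0.4767 -0.1715  0.06  ] [ 0.4757 -0.1689  0.06  ]
lugs [ 0.5614 -0.189   0.044 ] [ 0.5569 -0.2057  0.044 ] [ 0.5591 -0.1944  0.044 ] pin [ 0.5547 -0.2088  0.038 ]
fin [ 0.4251 -0.0656  0.01  ]
scene bartop 141 517.9266967773438 -96.86383819580078 11.966148376464844 52.710487365722656 14.842827796936035
dish 7 [ 0.522 -0.061  0.038]
wheel 2064 (515.2109375, -95.55369567871094) 98.3537826538086
side bartop 132 517.5169677734375 -97.47478485107422 13.112394332885742 53.40563201904297 14.531920433044434
dish 6 [ 0.509 -0.076  0.039]
wheel 1613 (513.8054809570312, -94.60175323486328) 97.10069274902344
```

```bash
cat >> h.py <<'E'
from scipy.spatial.transform import Rotation as Ro
def down(yaw): # tool z down, tool x at yaw in world
    c,s=np.cos(yaw),np.sin(yaw)
    return Ro.from_matrix(np.array([[c,s,0],[s,-c,0],[0,0,-1]])).as_quat()
K0=np.array([.4755,-.171,.0605]); H0=np.array([.559,-.197,.038])
AX=np.array([.5177,-.097])
def wrist(name):
    s=r.read_state(); p,d=optics.get_image("wrist"); cv2.imwrite(f"pics/{name}.png",p[:,:,::-1])
    m=optics.camera_model("wrist"); T=np.eye(4); T[:3,:3]=Ro.from_quat(s["eef_rot"]).as_matrix(); T[:3,3]=s["eef_pos"]
    T=T@m["tool_from_camera"]; return p,d,T,m["K"]
def wplane(T,K,uv,z):
    w=T[:3,:3]@np.linalg.inv(K)@np.array([*uv,1.]); return T[:3,3]+w*(z-T[2,3])/w[2]
E
python3 - <<'E'
from h import *
print("dish",plane("scene",(264.6,241),.04).round(4))
a=np.deg2rad(163.5)
for y in (a,a-np.pi):
    q=r.solve_ik([*K0[:2],.16],down(y)); print(y,None if q is None else np.round(q,2))
b=np.deg2rad(104.8)
for y in (b,b-np.pi):
    for dy in (0,1.1):
        q=r.solve_ik([*AX,.066],down(y+dy)); print(y,dy,None if q is None else np.round(q,2))
qs=[(r.solve_ik([*K0[:2],.17],down(y)),y) for y in (a,a-np.pi)]
y=min(((abs(q[5]),y) for q,y in qs if q is not None))[1]
r.reach([*K0[:2],.17],down(y))
print(y,r.read_state()["time_s"])
p,d,T,K=wrist("w1")
np.savez("pics/w1.npz",p=p,d=d,T=T,K=K)
E
```

```text
dish [ 0.502  -0.0552  0.04  ]
2.853613327010729 [-0.5   0.41  1.72 -0.    1.02 -1.78]
-0.2879793265790642 [-0.5   0.41  1.72 -0.    1.02  1.36]
1.8291050560900572 0 [-0.33  0.58  1.75 -0.    0.82 -0.59]
1.8291050560900572 1.1 [-0.33  0.58  1.75 -0.    0.82 -1.69]
-1.3124875974997359 0 [-0.33  0.58  1.75 -0.    0.82  2.55]
-1.3124875974997359 1.1 [-0.33  0.58  1.75 -0.    0.82  1.45]
-0.2879793265790642 2.5583
```

View pics/w1.png

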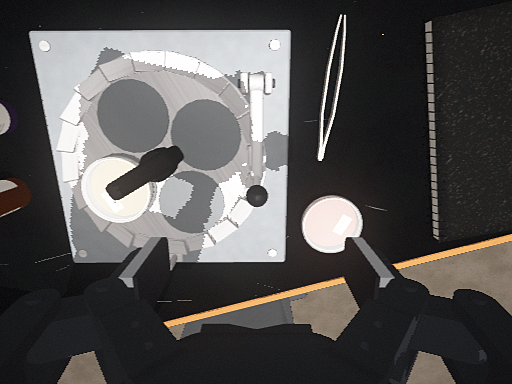

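The wrist view is clear: knob (257,195), hinge lugs (241,83) and (272,83), bar top running from (110,189) to (180,155), dish (117,188).

```bash
python3 - <<'E'
from h import *
z=np.load("pics/w1.npz"); p,d,T,K=z["p"],z["d"],z["T"],z["K"]
g=p.max(2)
m=(g<60).astype(np.uint8); m[:150]=0; m[230:]=0; m[:,:235]=0; m[:,278:]=0
m=cv2.morphologyEx(m,cv2.MORPH_OPEN,np.ones((7,7),np.uint8))
c=max(cv2.findContours(m,0,2)[0],key=cv2.contourArea); (u,v),rad=cv2.minEnclosingCircle(c)
k=wplane(T,K,(u,v),.06); print("knob",u,v,rad,k.round(4))
l1=wplane(T,K,(241,83),.038);l2=wplane(T,K,(272,83),.038); print("hinge",l1.round(4),l2.round(4),((l1+l2)/2).round(4),
 "armdir",np.rad2deg(np.arctan2(*(k-(l1+l2)/2)[[1,0]])),"lugperp",np.rad2deg(np.arctan2(*(l1-l2)[[1,0]]))+90)
c2=np.stack([*np.meshgrid(np.arange(512),np.arange(384)),np.ones((384,512))],-1)@np.linalg.inv(K).T*d[...,None]
X=c2@T[:3,:3].T+T[:3,3]
b=(np.hypot(X[...,0]-.5177,X[...,1]+.097)<.05)&(X[...,2]>.078)&(X[...,2]<.09)&(g<80)&(d>0)
(cx,cy),(w,h),a=cv2.minAreaRect((X[b][:,:2]*1000).astype(np.float32)); print("bar",b.sum(),cx,cy,w,h,a,X[b][:,:2].mean(0))
E
```

```text
Traceback (most recent call last):
ValueError: max() iterable argument is empty
```

```bash
python3 - <<'E'
from h import *
z=np.load("pics/w1.npz"); p,d,T,K=z["p"],z["d"],z["T"],z["K"]
g=p.max(2).astype(int)
m=np.zeros(g.shape,np.uint8); R=np.s_[178:212,240:274]; m[R]=(g[R]<75)
m=cv2.morphologyEx(m,cv2.MORPH_OPEN,np.ones((5,5),np.uint8))
print(m.sum(), g[190:200:3,250:264:3].tolist())
if m.any():
    c=max(cv2.findContours(m,0,2)[0],key=cv2.contourArea); (u,v),rad=cv2.minEnclosingCircle(c)
else: u,v,rad=257,195,0
k=wplane(T,K,(u,v),.06); print("knob",u,v,rad,k.round(4))
l1=wplane(T,K,(241,83),.038);l2=wplane(T,K,(272,83),.038); print("hinge",l1.round(4),l2.round(4),((l1+l2)/2).round(4),
 "armdir",np.rad2deg(np.arctan2(*(k-(l1+l2)/2)[[1,0]])),"lugperp",np.rad2deg(np.arctan2(*(l1-l2)[[1,0]]))+90)
c2=np.stack([*np.meshgrid(np.arange(512),np.arange(384)),np.ones((384,512))],-1)@np.linalg.inv(K).T*d[...,None]
X=c2@T[:3,:3].T+T[:3,3]
b=(np.hypot(X[...,0]-.5177,X[...,1]+.097)<.05)&(X[...,2]>.076)&(X[...,2]<.092)&(d>0)
(cx,cy),(w,h),a=cv2.minAreaRect((X[b][:,:2]*1000).astype(np.float32)); print("bar",b.sum(),cx,cy,w,h,a,X[b].mean(0))
E
```

```text
308 [[58, 62, 64, 58, 57], [59, 62, 61, 58, 57], [65, 70, 95, 85, 64], [69, 65, 93, 81, 67]]
knob 256.2423400878906 195.4386444091797 10.796857833862305 [ 0.4755 -0.1703  0.06  ]
hinge [ 0.5632 -0.1834  0.038 ] [ 0.5562 -0.2073  0.038 ] [ 0.5597 -0.1954  0.038 ] armdir 163.4620820590751 lugperp 163.58771636531975
bar 1459 520.1775512695312 -95.091552734375 14.007702827453613 55.896602630615234 13.960553169250488 [ 0.52068791 -0.09707583  0.08358204]
```

```bash
python3 - <<'E'
from h import *
a=np.deg2rad(163.5); q=down(a-np.pi); ax=np.array([np.cos(a),np.sin(a),0])
k=np.array([.4755,-.1705,.060]); off=np.array([0,0,.009])
command_gripper(.045,30)
print(r.move_straight(k+off,q,speed=.1,max_force=15))
command_gripper(0,30)
s=r.read_state(); print(s["time_s"],s["eef_pos"].round(4) if hasattr(s["eef_pos"],'round') else s["eef_pos"],s["grip_width"],s["grip_force"],np.round(s["contact_force"],1))
h=k-.088*ax; h[2]=.040
if .012<s["grip_width"]<.021:
    for f in np.linspace(0,1.57,9)[1:]:
        c,n=np.cos(f),np.sin(f)
        P=h+ax*(.088*c-.020*n)+np.array([0,0,.088*n+.020*c])
        hit=r.move_straight(P+off,q,speed=.06,max_force=35)
        s=r.read_state(); print(round(f,2),hit,round(s["grip_width"],4),np.round(s["contact_force"],1),round(s["time_s"],1))
        if hit: break
p,d=optics.get_image("side"); cv2.imwrite("pics/s2.png",cv2.resize(p[100:300,130:400,::-1],(800,593)))
E
```

```text
False
4.6167 [ 0.4757 -0.1707  0.0694] 0.01581289309311143 29.175001680850983 [-0.3 -0.5  3. ]
0.2 False 0.0155 [ 3.6 -1.  -3.2] 5.1
0.39 False 0.0158 [ 1.3 -1.4 -2.3] 5.5
0.59 False 0.0159 [ 0.3 -0.6 -2.9] 5.9
0.78 False 0.0155 [ 0.6  0.4 -2.1] 6.4
0.98 False 0.0158 [ 0.8  1.2 -1.9] 6.8
1.18 False 0.0156 [-0.1  1.9 -0.8] 7.3
1.37 False 0.0155 [0.9 3.5 1.6] 7.7
1.57 False 0.0156 [0.8 4.3 2.1] 8.2
```

View pics/s2.png

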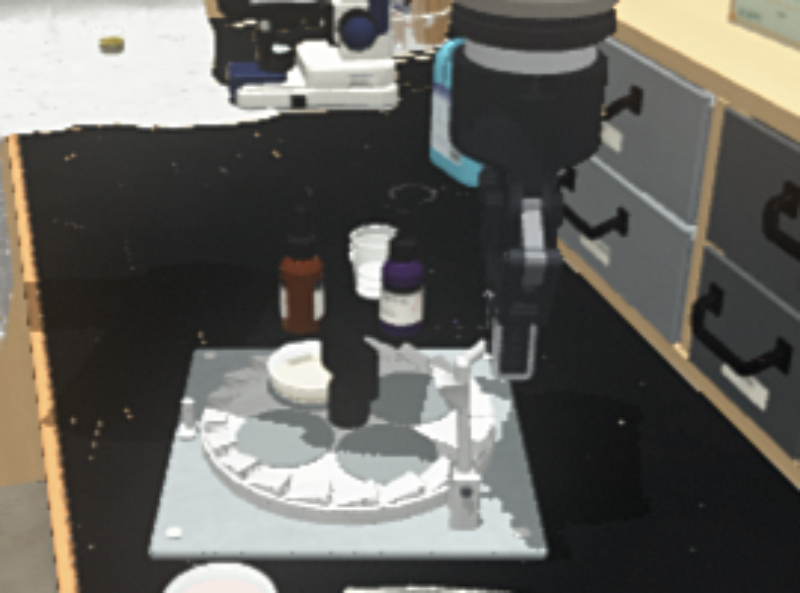

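The pawl stands upright at crop (465,430) with the knob held in the fingers. I'll release it, check that it stays, and go to the bar.

```bash
python3 - <<'E'
from h import *
command_gripper(.045); P=np.array(r.read_state()["eef_pos"]); P[2]+=.09; r.move_straight(P,speed=.15)
b=np.deg2rad(104.3); A=np.array([.519,-.096])
command_gripper(.06,40)
r.reach([*A,.2],down(b))
p,d=optics.get_image("side"); cv2.imwrite("pics/s3.png",cv2.resize(p[100:300,130:400,::-1],(800,593)))
p,d,T,K=wrist("w3")
s=r.read_state(); print(s["time_s"],np.round(s["joint_positions"],2),np.round(s["contact_force"],1))
E
```

```text
11.4667 [-0.33  0.4   1.6  -0.    1.14 -0.58] [0.6 0.6 0. ]
```

View pics/s3.png

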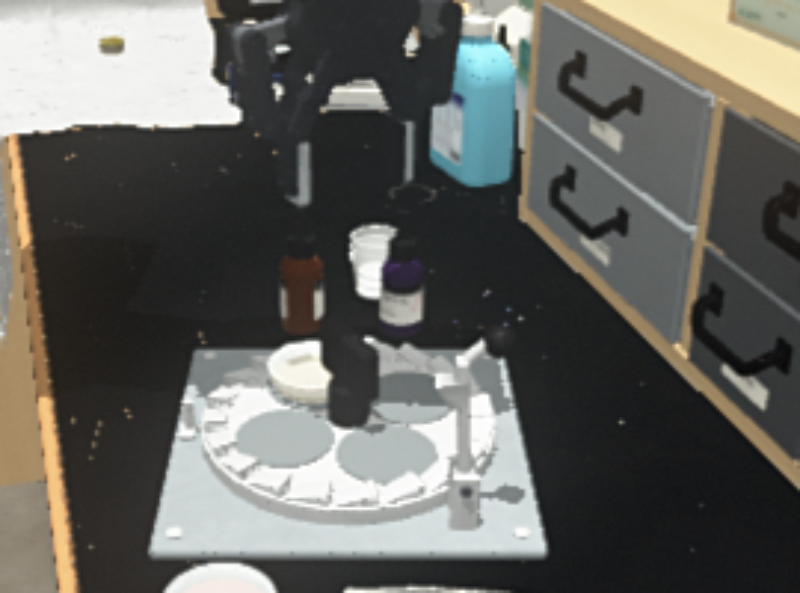

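View pics/w3.png

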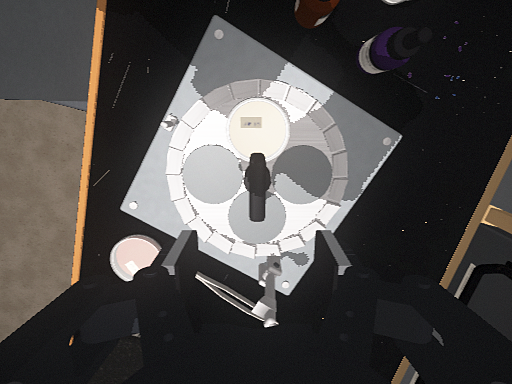

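The pawl stays upright, with its knob at s3 (497,342). The bar is aligned with the fingers at w3 (258,190), and the fin at (170,122) is about 60° anticlockwise of the dish. Next: grasp and turn.

```bash
python3 - <<'E'
from h import *
P=np.array(r.read_state()["eef_pos"]); P[2]=.074
print(r.move_straight(P,speed=.1,max_force=15))
command_gripper(0,40)
s=r.read_state(); print(s["time_s"],s["grip_width"],np.round(s["contact_force"],1),np.round(s["torque"],2))
t0=s["torque"][2]; q=np.array(s["joint_positions"]); q0=q[5]
if .01<s["grip_width"]<.018:
    for i in range(20):
        q[5]-=.08 if i<10 else .05; r.movej(q); s=r.read_state()
        print(round(q[5]-q0,2),round(s["joint_positions"][5]-q0,3),np.round(s["torque"],2),np.round(s["contact_force"],1),round(s["grip_width"],4),round(s["time_s"],1))
        if abs(s["torque"][2]-t0)>.6 or np.linalg.norm(s["contact_force"])>40: break
p,d=optics.get_image("scene"); cv2.imwrite("pics/s4.png",cv2.resize(p[195:330,200:380,::-1],(800,600)))
E
```

```text
False
13.35 0.013591577981559204 [4.4 1.9 1.3] [ 0.28 -0.32 -0.08]
-0.08 -0.078 [ 0.14 -0.09  0.04] [ 3.1  2.2 -0.9] 0.0137 13.6
-0.16 -0.157 [ 0.21 -0.23  0.02] [ 3.4  1.7 -1. ] 0.0135 13.8
-0.24 -0.236 [ 0.26 -0.35  0.02] [ 4.4  1.8 -1.1] 0.0133 14.1
-0.32 -0.316 [ 0.31 -0.42  0.02] [ 4.5  2.7 -1.3] 0.0134 14.3
-0.4 -0.396 [ 0.32 -0.47 -0.01] [ 4.7  3.1 -1.5] 0.0136 14.6
-0.48 -0.476 [ 0.35 -0.56 -0.05] [ 6.   3.6 -2.4] 0.0133 14.8
-0.56 -0.556 [ 0.37 -0.6  -0.  ] [ 5.6  3.8 -2.4] 0.0135 15.1
-0.64 -0.636 [ 0.47 -0.52  0.01] [ 6.1  4.3 -2.1] 0.0136 15.3
-0.72 -0.716 [ 0.55 -0.7  -0.01] [ 6.1  4.7 -3.2] 0.0138 15.6
-0.8 -0.796 [ 0.62 -0.7   0.03] [ 6.4  5.8 -2.5] 0.0137 15.8
-0.85 -0.846 [ 0.65 -0.71  0.06] [ 7.7  5.4 -2.1] 0.0131 16.1
-0.9 -0.896 [ 0.62 -0.71  0.06] [ 6.4  5.6 -2. ] 0.0134 16.4
-0.95 -0.946 [ 0.66 -0.74  0.01] [ 7.2  5.5 -3. ] 0.0137 16.6
-1.0 -0.996 [ 0.79 -0.8   0.03] [ 7.3  5.9 -3. ] 0.0135 16.9
-1.05 -1.045 [ 0.73 -0.8  -0.21] [ 6.4  6.2 -2.7] 0.0134 17.1
-1.1 -1.093 [ 0.73 -0.72 -1.75] [ 6.2  5.6 -1.6] 0.0135 17.4
```

View pics/s4.png

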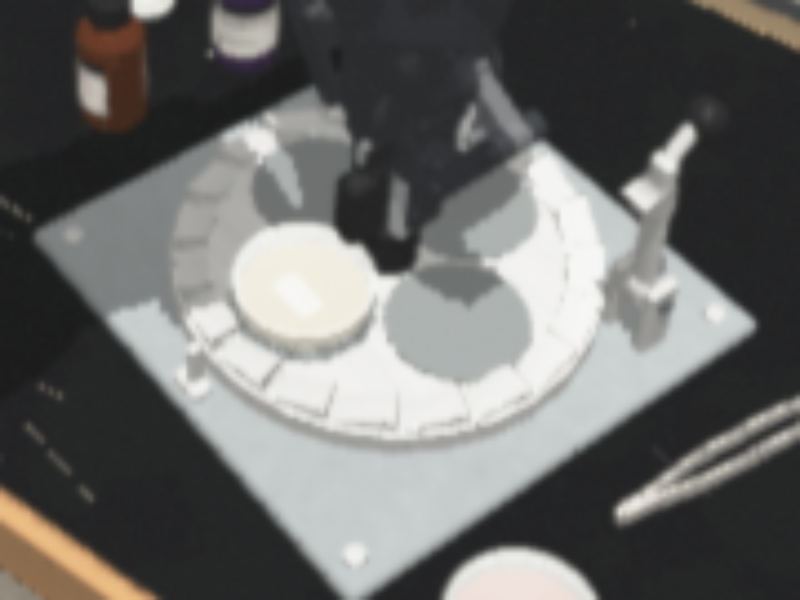

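The torque rise at about 1.05 rad marks the stop. The dish (303,285) is at the fin (195,370) and the pawl is upright (655,220). I'll release, retreat and check.

```bash
python3 - <<'E'
from h import *
q=np.array(r.read_state()["joint_positions"]); q[5]+=.05; r.movej(q)
command_gripper(.06); P=np.array(r.read_state()["eef_pos"]); P[2]=.24; r.move_straight(P,speed=.12)
r.hold(.3)
s=r.read_state(); print(s["time_s"],s["grip_width"],np.round(s["contact_force"],1))
p,d,T,K=wrist("w5")
E
```

```text
19.9833 0.0605064171498977 [0.6 0.3 0.1]
```

View pics/w5.png

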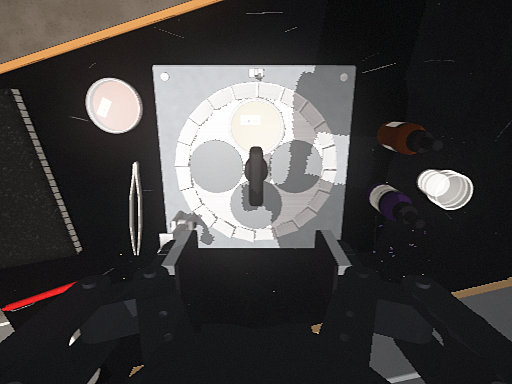

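The dish (257,125) lines up with the fin (257,72), the pawl is still upright at (175,235), and the robot is clear of everything.

```bash
python3 -c "
from workcell import r
print(r.finish_job())"
```

```text
the job is handed in; nothing more can be done
None
```

I lifted the pawl upright and it stayed up, turned the carousel back to its stop with the dish at the fin, then released it and handed the job in at about 20 s; no verdict came back.

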